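Pump actuation check with a pen force gauge

ROBOT

A 6-joint arm with a two-finger parallel gripper is mounted at the origin on the work surface. World frame = base frame: x ahead of the robot, y to its left, z up, the work surface at z = 0. Lengths are in mm, angles in degrees, forces in N, time in s.
With the tool pointing down it reaches from about 350 to 850 mm from the base axis. Payload 8.1 kg.
Tool frame: the origin (TCP) lies at the very end of the fingers, on their centre line; the grasp point (between the pads) lies 19 mm behind it; z points along the fingers, y is the line along which they close (so a half turn about z gives the same grasp; the last joint's range is limited). The gripper opens to 85 mm and grips with 20 to 120 N. Pads are 22 mm wide; open, the fingers measure 114 mm over their backs; the gripper's body (76 mm by 85 mm) begins 54 mm behind the grasp point. The pads swing forward as they close: fully open they stand 13 mm farther back than shut.
Start: joints at [59.336, 7.471, 85.268, -0, 87.261, -4.893], TCP at [260.851, 540.335, 197.792] pointing down, gripper open.
Joint ranges: [-169.43, 169.43], [-51.17, 129.36], [1.28, 143.12], [-76.62, 256.62], [0, 156.53], [-152.29, 152.29]. Speed limits (degrees/s): [136.94, 136.94, 159.86, 180, 180, 180].

INTERFACE

Orientations are given as [roll, pitch, yaw] about the fixed x, y, z axes, in that order (R = Rz(yaw) Ry(pitch) Rx(roll)).
In Python, from bench import status, viewer, job gives the robot as it stands.
- The arm moves only by the tool arm_command, never from a script. Its argument "targets" is a list that holds one entry, the list of rows, each a list of 7 numbers: the shift along the world's x, y, z in m, then the turn, a rotation vector about the world's x, y, z in rad, then the opening, from -1 (shut) to 1 (fully open). In form: [[[dx, dy, dz, rx, ry, rz, gripper], ...]]. A call has 1 to 10 rows; each row shifts and turns the commanded pose from where the row before left it; what a row does not reach is not made up. A row lasts 1/8 s, in which the tool goes at most 62.5 mm and 10.7 degrees, less where a joint would pass 70% of its speed; a pose out of reach is approached as far as the arm can. A call with a gripper value outside its range is refused whole. The fingers move at their own pace and stop on an object; "force" is the grip in N (left out, the last holds). Time passes only in rows, so rows that do not move let the fingers close. It gives the time, the measured TCP pose, the force, the opening and the grip force at its end, in the units of the state.
- status.sense(): the state, without advancing time (a new reading comes with each control period).
- viewer.snapshot(name): name is "scene" or "top" or "wrist"; returns the picture (480x640x3 uint8, red, green, blue); there is no depth.
- viewer.camera_model(name): a dict with "vertical_fov" (degrees; the focal length in pixels is half the picture's height over the tangent of half this angle, whatever the lens; pixels are square), "cx", "cy" (the principal point, pixels), "k1" (the pictures are not rectified: a ray, as slopes to the right and down, at radius r is drawn at 1 + k1 r^2 times it, then the intrinsics apply), "xyz" and "attitude" of the camera in the world. Camera axes: x right, y down, z forward; pixel columns grow to the right and rows downward; lengths in mm; the calibration is good to about 2 mm. A picture is of the moment at which its call begins: read the wrist's pose just before it. camera_model takes no time and is no camera call; for the wrist camera it gives the pose at the moment of the call.
- job.hand_in(): hands the job in; it is judged then, once.
The state is a dict: "time": time; "joint_pos": joint angles; "qd": joint speeds; "joint_efforts": joint torques, N m; "tool_pos": TCP position; "tcp_rot": TCP orientation; "ft_force": force on the tool from outside, world axes, zero at the start; "wrist_torque": the same for the moment, N m; "finger_gap": finger opening in mm; "grip_force": force on a finger pad.
Only numpy, scipy, OpenCV 4.12 (cv2) and the standard library are available. Lean on these libraries where they do the work, as an engineer would, in place of code of your own. Each camera call takes 0.05 s, during which the arm holds its last target. There are 200 camera calls.

TASK

The amber bottle clamped in the test fixture has its gold pump spout pointing the wrong way: turn the pump head until the spout points straight at the fixture's thin index post, and let go of it. Then pull the pen-shaped force gauge out of its leaning holder and, holding it upright, press its foot lightly on the dark spot in the middle of the pump head until the head stands about half way down its stroke, never pushing the head to the bottom. Finish while still holding the gauge there, pressed and upright in the gripper, with the spout still facing the post and the other jars, carton, pot and screwdriver left where they stood.

Things in the scene. Friction and masses are not known exactly. Their poses are not given: they have to be found in the camera images.
- fixture: fixed test fixture: aluminium plate 160 x 100 x 10 mm with an amber bottle (44 mm diameter) clamped upright between two white jaws. Origin on the table under the bottle's axis; z up; x points from the bottle to the index post. Bottle shoulder up to 94 mm, gold collar (30 mm diameter) up to 105 mm above the table, then a thin stem (10 mm) up to the pump head
- post_top (a point): point of the thin upright steel index post (7 mm diameter), 112 mm above the table, 78 mm from the bottle's axis along the fixture's x
- pump_head: gold pump head: upright round button 30 mm in diameter, 22 mm tall, with a 9 x 9 mm spout sideways along its x to 48 mm from the bottle's axis. Origin at the centre of the top face, z up, 142 mm above the table when not pressed. Free room for fingertips to 30 mm below the top face. Turns about the bottle's vertical axis; stays where left (friction 0.05 N m)
- spot (a point): the dark round spot (12 mm diameter) in the middle of the pump head's top face, on the bottle's axis; same point as the origin of pump_head
- spout_tip (a point): end of the spout, 48 mm from the bottle's axis
- pump_turn (a joint): angle of the spout (rad) from the direction of the index post, positive anticlockwise seen from above, 0 = straight at the post; starts between 0.5 and 1.1, can turn from -1.6 to 1.6
- pump_stroke (a joint): how far the pump head is pressed down (m): 0 = up, 0.012 = bottomed; a spring pushes back with about 1.5 N at first touch and 0.5 N more per mm (about 4.5 N half way, 7.5 N at the bottom), and lifts the head again when it is let go
- holder: fixed holder: dark base plate 120 x 75 x 10 mm with a grey square sleeve, 33 mm wide outside and 23 mm inside, 80 mm deep, that leans 0.35 rad (20 degrees) from vertical with its top towards the holder's -x. Origin on the table under the middle of the base plate, z up
- mouth (a point): centre of the sleeve's mouth; the gauge is pulled out along its own axis, at least 80 mm to be clear
- gauge: pen force gauge, about 140 g, 150 mm long: square white body 22 x 22 mm from 35 to 150 mm above the foot; below it a thin stem and a black foot (8 mm diameter). Origin at the foot's underside, z along the gauge towards its free end. Stands foot down in the leaning sleeve, its y level along the holder's y; the upper 70 mm stick out (grip 120 mm from the foot)
- gauge_foot (a point): centre of the underside of the gauge's foot
- gauge_end (a point): centre of the gauge's free end, 150 mm from the foot
- jar0: bystander, to be left alone: plain amber jar with a round gold screw cap and no spout, 44 mm diameter, 86 mm tall, origin under its centre
- jar1: bystander, to be left alone: plain amber jar with a round gold screw cap and no spout, 44 mm diameter, 86 mm tall, origin under its centre
- jar2: bystander, to be left alone: plain amber jar with a round gold screw cap and no spout, 44 mm diameter, 86 mm tall, origin under its centre
- carton: bystander, to be left alone: gold-brown carton 56 x 56 x 105 mm, origin under its centre
- cap_pot: bystander, to be left alone: white open plastic pot 90 mm across and 60 mm tall, origin under its centre
- driver: bystander, to be left alone: screwdriver lying on the table

How it is judged:
By the outcome, as a careful person would: the job done as asked, in the order asked, and still so for the second after the job is handed in, while the arm keeps its last pose, push and grip.
It also fails if it takes over 51 s, if anything falls off the work surface, if the arm or the gripper's body presses on something with over 40 N, if the wrist force passes 120 N, or if a joint passes its speed limit or range.

## Working session

There is one attempt and no reset: what is moved stays moved. The work goes in short steps, Python scripts to look and compute and a tool call to move; the robot and the scene stay as the last step left them, time stands still between calls to the robot, and variables do not carry over. Pictures are saved under pics/ and viewed, at most 10 in all, crops included, and the job is handed in when it is done.

Besides the shell and the picture viewer there is one more tool, called after ">>>" by a JSON object that holds its "name" and its "arguments". arm_command: Moves the arm, as the interface text tells. Its arguments: {"type":"object","properties":{"targets":{"type":"array"},"force":{"type":"number"}},"required":["targets"]}

```bash
ls; mkdir -p pics
python3 - <<'E'
from bench import status, viewer
import cv2,numpy as np
print(status.sense())
for n in("scene","top","wrist"):
    print(n,viewer.camera_model(n)); cv2.imwrite(f"pics/{n}0.png",viewer.snapshot(n)[:,:,::-1])
E
```

```text
pics
{'time': 0.0, 'joint_pos': array([ 5.93356162e+01,  7.51713242e+00,  8.53289711e+01, -1.58432055e-03,
        8.72636254e+01, -4.89185894e+00]), 'qd': array([-0.06362631, -0.04185156,  0.00937955,  0.01193084, -0.10264523,
        0.0354999 ]), 'joint_efforts': array([ 1.11331745e-03, -5.69424355e+01, -5.00540400e+01,  1.75738428e-04,
        1.53817510e-02, -2.34858597e-06]), 'tool_pos': array([260.53686634, 539.78503349, 196.72636986]), 'tcp_rot': array([-1.79890536e+02, -7.78056064e-03,  1.54227545e+02]), 'ft_force': array([ 0.42653025,  0.07553406, -0.31709852]), 'wrist_torque': array([-0.00370142, -0.01394252,  0.01012323]), 'grip_force': 0.0, 'finger_gap': 85.36860751218576}
scene {'vertical_fov': 44.28130750297347, 'cx': 315.9486488064215, 'cy': 230.54406903586982, 'k1': -0.03586348510769907, 'xyz': array([1495.30245965,  222.19589047,  998.91183099]), 'attitude': array([-134.4225817 ,    0.95367411,  102.39476008])}
top {'vertical_fov': 56.733412029264514, 'cx': 319.1136563532113, 'cy': 242.20074049966806, 'k1': -0.031826619228751976, 'xyz': array([ 360.28907623,    7.62132696, 1365.61783365]), 'attitude': array([-169.41931874,   -0.45810023,  -89.65753224])}
wrist {'vertical_fov': 69.11262114632824, 'cx': 322.5144279824612, 'cy': 237.87889882616219, 'k1': -0.040919913215742364, 'xyz': array([185.62753814, 575.62238122, 373.22553633]), 'attitude': array([161.15235397,   0.20952598,  64.18157462])}
```

View pics/top0.png

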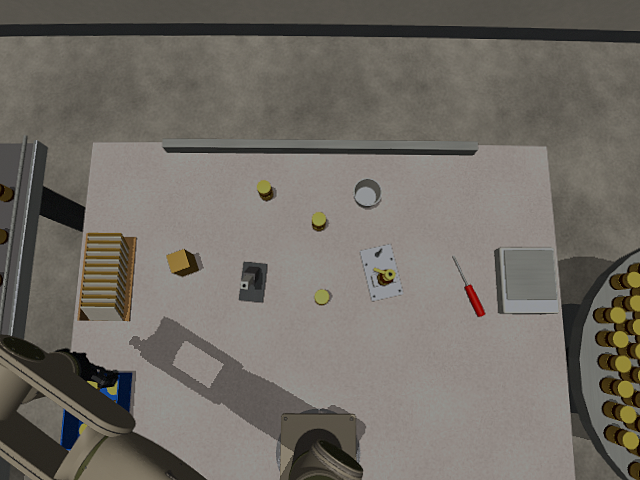

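View pics/scene0.png

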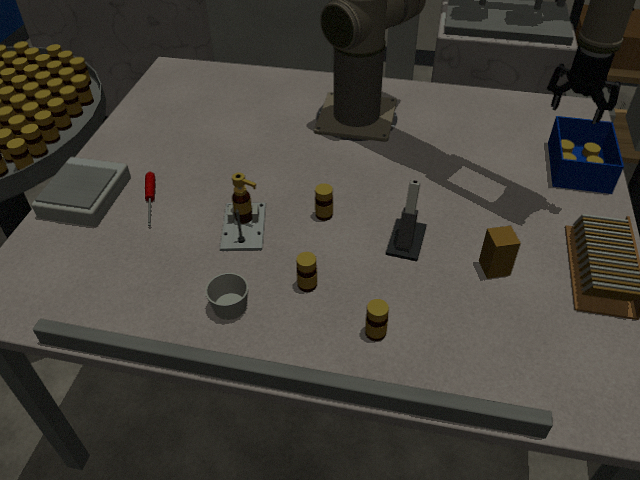

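The top view shows the fixture near (381,272) with its post towards the top, and the holder near (252,282) with the white gauge end at about (245,286). I'll zoom in on both in both views.

```bash
cat > h.py <<'E'
import numpy as np, cv2
from scipy.spatial.transform import Rotation as R
def ray(cam,px):
    f=240/np.tan(np.radians(cam['vertical_fov'])/2)
    d=np.array([(px[0]-cam['cx'])/f,(px[1]-cam['cy'])/f]); u=d.copy()
    for _ in range(20): u=d/(1+cam['k1']*(u@u))
    v=R.from_euler('xyz',cam['attitude'],degrees=True).apply([u[0],u[1],1]); return np.array(cam['xyz']),v/np.linalg.norm(v)
def plane(cam,px,z):
    o,v=ray(cam,px); return o+v*(z-o[2])/v[2]
def cross(a,b):
    (o1,v1),(o2,v2)=a,b
    s=np.linalg.lstsq(np.c_[v1,-v2],o2-o1,rcond=None)[0]; p,q=o1+s[0]*v1,o2+s[1]*v2
    return (p+q)/2,np.linalg.norm(p-q)
def proj(cam,p):
    f=240/np.tan(np.radians(cam['vertical_fov'])/2)
    c=R.from_euler('xyz',cam['attitude'],degrees=True).inv().apply(np.array(p)-cam['xyz']); u=c[:2]/c[2]
    return u*(1+cam['k1']*(u@u))*f+[cam['cx'],cam['cy']]
E
python3 - <<'E'
import cv2,numpy as np
t=cv2.imread('pics/top0.png');s=cv2.imread('pics/scene0.png')
def c(i,x,y,w=66,h=50):return cv2.resize(i[y:y+h,x:x+w],(396,300),interpolation=cv2.INTER_CUBIC)
cv2.imwrite('pics/z.png',np.vstack([np.hstack([c(t,350,240),c(t,220,256)]),np.hstack([c(s,210,168,112,85),c(s,370,175,112,85)])]))
E
```

```text
(no output)
```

View pics/z.png

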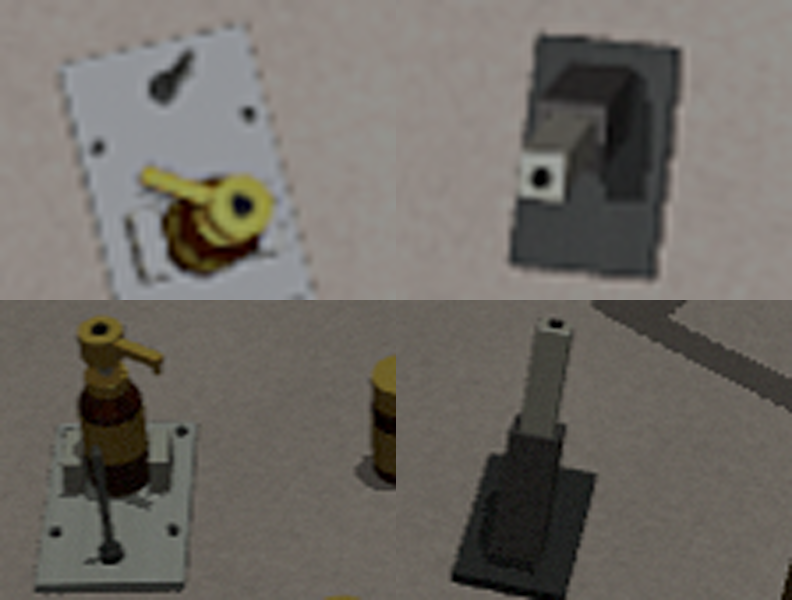

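Top-view pixels: spot (390.5,273.8), spout tip (374.7,269.5), post top (381.2,249.5), gauge end (244,285.5). Scene pixels: spot (238,175.9), post top (237.4,211.8), gauge end (415.2,181.8).

Run:
```python
from h import *
from bench import viewer
np.set_printoptions(precision=1,suppress=True)
T=viewer.camera_model('top');S=viewer.camera_model('scene')
t=lambda x,y,o:(x/6+o[0],y/6+o[1])
s=lambda x,y,o:(x/3.536+o[0],(y-300)/3.536+o[1])
A=(350,240);B=(220-66,256);C=(210,168);D=(370-112,175)
spot=plane(T,t(243,203,A),142);print('spot',spot,cross(ray(T,t(243,203,A)),ray(S,s(99,328,C))))
tip=plane(T,t(148,177,A),135);print('tip',tip,cross(ray(T,t(148,177,A)),ray(S,s(160,360,C))))
post=plane(T,t(187,57,A),112);print('post',post,cross(ray(T,t(187,57,A)),ray(S,s(97,453,C))))
pc=[plane(T,t(x,y,A),10) for x,y in((62,65),(245,25))];print('plate',pc)
g=cross(ray(T,t(540,177,B)),ray(S,s(556,324,D)));print('gend',g)
h=[plane(T,t(x,y,B),10) for x,y in((537,36),(681,46),(656,277),(511,265))];print('hold',np.array(h),np.mean(h,0))
h=[plane(S,s(x,y,D),10) for x,y in((452,580),(566,600),(595,474))];print('holdS',np.array(h))
a=lambda v:np.degrees(np.arctan2(v[1],v[0]))
print('ang',a(post-spot),a(tip-spot),np.linalg.norm((post-spot)[:2]),np.linalg.norm((tip-spot)[:2]),a(h[0]-h[1]))
p=[plane(S,s(x,y,C),10) for x,y in((36,584),(184,587),(199,423))];print('plS',p)
```

```text
spot [ 501.3 -199.1  142. ] (array([ 501.1, -197.5,  139.2]), np.float64(4.099063109359778))
tip [ 513.9 -156.3  135. ] (array([ 513.9, -154. ,  129.6]), np.float64(6.029232784293671))
post [ 574.6 -178.9  112. ] (array([ 576.3, -179. ,   99.3]), np.float64(3.6833460073503312))
plate [array([ 587.4, -129.4,   10. ]), array([ 609. , -224.6,   10. ])]
gend (array([464.7, 204.9, 156.7]), np.float64(4.431207198323822))
hold [[549.9 230.5  10. ]
 [545.3 156.5  10. ]
 [427.7 166.   10. ]
 [433.1 239.4  10. ]] [489.  198.1  10. ]
holdS [[557.1 163.5  10. ]
 [560.1 237.6  10. ]
 [439.1 246.   10. ]]
ang 15.35481486626047 73.51812585682465 76.03237326635923 44.65783003020417 -92.30900347387669
plS [array([ 615.4, -217. ,   10. ]), array([ 598.5, -120.2,   10. ]), array([ 440.3, -154.8,   10. ])]
```

Spot is about (501,-198,142) and the post direction about 13°. The spout is at about 73°. The gauge end is about (465,205,157), leaning toward the robot, and the holder yaw is about -4.4°. I'll move above the pump now.

>>> {"name": "arm_command", "arguments": {"targets": [[[0.017,-0.053,0.005,0,0,-0.1,1],[0.017,-0.053,0.005,0,0,-0.1,1],[0.017,-0.053,0.005,0,0,-0.1,1],[0.017,-0.053,0.005,0,0,-0.1,1],[0.017,-0.053,0.005,0,0,-0.1,1],[0.017,-0.053,0.005,0,0,-0.1,1],[0.017,-0.053,0.005,0,0,-0.1,1],[0.017,-0.053,0.005,0,0,-0.1,1],[0.017,-0.053,0.005,0,0,-0.1,1],[0.017,-0.053,0.005,0,0,-0.1,1]]]}}

```text
time: 1.4
tool_pos: [431.0, 8.5, 247.9]
tcp_rot: [180.0, -0.0, 96.7]
ft_force: [1.4, 0.4, 0.7]
finger_gap: 85.6
grip_force: 0.0
```

>>> {"name": "arm_command", "arguments": {"targets": [[[0.017,-0.052,0,0,0,-0.1,1],[0.017,-0.052,0,0,0,-0.1,1],[0.017,-0.052,0,0,0,-0.1,1],[0.017,-0.052,0,0,0,-0.1,1],[0,0,0,0,0,0,1],[0,0,0,0,0,0,1]]]}}

```text
time: 2.15
tool_pos: [498.5, -197.4, 247.3]
tcp_rot: [-179.9, -0.0, 74.0]
ft_force: [0.4, 0.4, 0.4]
finger_gap: 85.3
grip_force: 0.0
```

Run:
```python
from bench import status, viewer
import cv2
s=status.sense();print(s['time'],s['tool_pos'],s['tcp_rot'],s['joint_pos'],s['ft_force'])
c=viewer.camera_model('wrist');print(c)
import pickle;pickle.dump(c,open('w1.pkl','wb'))
cv2.imwrite("pics/wrist1.png",viewer.snapshot('wrist')[:,:,::-1])
```

```text
2.15 [ 498.48578846 -197.37505074  247.26745533] [-1.79926821e+02 -3.76240474e-02  7.40140595e+01] [-2.70980392e+01 -3.27422413e+00  9.11484744e+01  2.28318075e-02
  9.22048079e+01 -1.11112601e+01] [0.37650818 0.4174388  0.38972951]
{'vertical_fov': 69.11262114632824, 'cx': 322.5144279824612, 'cy': 237.87889882616219, 'k1': -0.040919913215742364, 'xyz': array([ 521.59106339, -118.1488141 ,  423.70392327]), 'attitude': array([ 1.61062025e+02,  9.92343564e-02, -1.60289582e+01])}
```

View pics/wrist1.png

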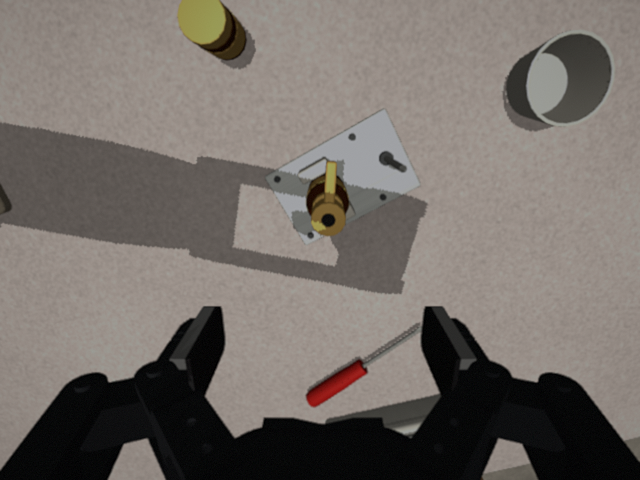

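Wrist view: spot (327.5,219.5), spout tip (331,162), post base (384,156), post top (404,167).

Run:
```python
from h import *
import pickle
from bench import viewer
np.set_printoptions(precision=1,suppress=True)
W=pickle.load(open('w1.pkl','rb'))
im=cv2.imread('pics/wrist1.png')
g=cv2.cvtColor(im,cv2.COLOR_BGR2GRAY)
m=np.zeros_like(g);m[205:236,312:344]=(g[205:236,312:344]<40)*255
n,l,st,ce=cv2.connectedComponentsWithStats(m);i=1+np.argmax(st[1:,4]);spot=ce[i];print('spot px',spot,st[i])
hsv=cv2.cvtColor(im,cv2.COLOR_BGR2HSV)
ym=cv2.inRange(hsv,(18,90,70),(35,255,255))
for y in range(158,200,4):
    xs=np.nonzero(ym[y,310:355])[0]; print(y,(xs.min()+310,xs.max()+310,len(xs)) if len(xs) else None,end=' ')
# post dark
m=np.zeros_like(g);m[145:180,374:412]=(g[145:180,374:412]<80)*255
ys,xs=np.nonzero(m);print('\npost',xs.min(),xs.max(),ys.min(),ys.max(),[ (y,xs[ys==y].min(),xs[ys==y].max()) for y in range(ys.min(),ys.max()+1)])
P=plane(W,spot,142);print(P)
tip=plane(W,(331,162),135);post=plane(W,(403,166.5),112)
a=lambda v:np.degrees(np.arctan2(v[1],v[0]))
print(tip,post,a(tip-P),a(post-P),np.linalg.norm((tip-P)[:2]),np.linalg.norm((post-P)[:2]))
c=[plane(W,q,10) for q in((266,178),(386,109),(419,185),(307,243))];print(np.array(c),a(c[1]-c[0]),a(c[2]-c[3]))
T=viewer.camera_model('top');print('cross',cross(ray(W,spot),ray(T,(390.5,273.8))))
```

```text
spot px [328.  219.5] [322 214  13  12 125]
158 None 162 (np.int64(327), np.int64(335), 9) 166 (np.int64(326), np.int64(336), 11) 170 (np.int64(326), np.int64(336), 11) 174 (np.int64(325), np.int64(335), 11) 178 (np.int64(321), np.int64(336), 15) 182 (np.int64(316), np.int64(336), 18) 186 (np.int64(312), np.int64(335), 14) 190 (np.int64(324), np.int64(345), 13) 194 (np.int64(322), np.int64(334), 13) 198 (np.int64(316), np.int64(339), 24) 
post 379 405 152 171 [(152, np.int64(383), np.int64(388)), (153, np.int64(381), np.int64(389)), (154, np.int64(381), np.int64(390)), (155, np.int64(380), np.int64(391)), (156, np.int64(380), np.int64(392)), (157, np.int64(379), np.int64(392)), (158, np.int64(379), np.int64(392)), (159, np.int64(379), np.int64(392)), (160, np.int64(380), np.int64(394)), (161, np.int64(380), np.int64(396)), (162, np.int64(381), np.int64(398)), (163, np.int64(382), np.int64(399)), (164, np.int64(384), np.int64(401)), (165, np.int64(391), np.int64(402)), (166, np.int64(392), np.int64(404)), (167, np.int64(394), np.int64(405)), (168, np.int64(396), np.int64(405)), (169, np.int64(398), np.int64(404)), (170, np.int64(400), np.int64(404)), (171, np.int64(402), np.int64(403))]
[ 503.4 -196.5  142. ]
[ 518.5 -152.2  135. ] [ 578.6 -176.2  112. ] 71.17065432728478 15.165535978454223 46.879778897922854 77.9415220218043
[[ 437.9 -163.6   10. ]
 [ 592.2 -127.2   10. ]
 [ 611.2 -221.9   10. ]
 [ 461.  -255.6   10. ]] 13.250285563332453 12.632648885705354
cross (array([ 502.7, -201. ,  127.6]), np.float64(1.0897421061306132))
```

>>> {"name": "arm_command", "arguments": {"targets": [[[0.004,0,-0.034,0,0,-0.03,1],[0,0,-0.04,0,0,0,1],[0,0,-0.035,0,0,0,1],[0,0,-0.02,0,0,0,1],[0,0,-0.005,0,0,0,0],[0,0,0,0,0,0,-1],[0,0,0,0,0,0,-1],[0,0,0,0,0,0,-1],[0,0,0,0,0,0,-1]]], "force": 25}}

```text
time: 3.32
tool_pos: [503.2, -197.9, 114.4]
tcp_rot: [180.0, 0.0, 72.3]
ft_force: [-0.1, 0.3, 0.4]
finger_gap: 0.1
grip_force: 0.0
```

>>> {"name": "arm_command", "arguments": {"targets": [[[0,0,0,0,0,0,-1],[0,0,0,0,0,0,-1]]]}}

```text
time: 3.58
tool_pos: [502.8, -197.7, 113.8]
tcp_rot: [-180.0, -0.0, 72.3]
ft_force: [0.7, 0.5, 0.0]
finger_gap: -0.3
grip_force: 0.0
```

Run:
```python
from bench import status, viewer
import cv2,numpy as np
w=viewer.snapshot('wrist')[:,:,::-1];s=viewer.snapshot('scene')[:,:,::-1]
cv2.imwrite("pics/p2.png",np.hstack([cv2.resize(w,(440,330)),cv2.resize(s[150:260,180:300],(360,330))]))
```

```text
(no output)
```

View pics/p2.png

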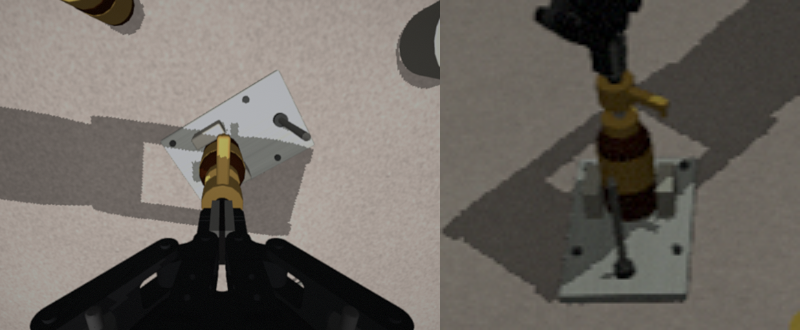

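The fingers shut on nothing. They appear to sit on or behind the head, at about (320,298) in full wrist pixels. I'll check that against the projections.

Run:
```python
from h import *
from bench import status,viewer
np.set_printoptions(precision=1,suppress=True)
s=status.sense();print(s['tool_pos'],s['tcp_rot'],s['joint_pos'],s['finger_gap'])
W=viewer.camera_model('wrist');print(W['xyz'],W['attitude'])
print('tcp',proj(W,s['tool_pos']),'spot',proj(W,[502.5,-197.5,142]),'tip',proj(W,[518.5,-152,135]), 'base',proj(W,[502.5,-197.5,94]),'post',proj(W,[578.6,-176.2,112]))
for z in (114,142,160,190): print(z,proj(W,[*s['tool_pos'][:2],z]))
w=viewer.snapshot('wrist')[:,:,::-1]
cv2.imwrite("pics/p3.png",cv2.resize(w[170:350,200:440],(800,600),interpolation=cv2.INTER_CUBIC))
```

```text
[ 502.8 -197.6  113.7] [-180.    -0.    72.3] [-26.9   1.4 100.5   0.   78.   -9.2] -0.29989075610089055
[ 528.1 -119.   290.1] [161.    0.  -17.8]
tcp [322.4 275.3] spot [321.7 300.3] tip [324.7 198.3] base [321.9 261.4] post [448.  197.8]
114 [322.4 275.5]
142 [322.4 300.4]
160 [322.3 321. ]
190 [322.3 367.8]
```

View pics/p3.png

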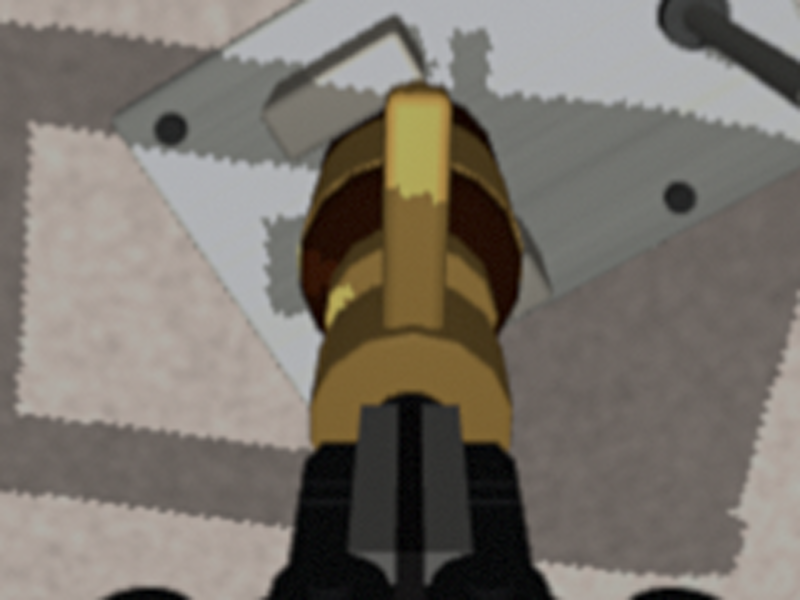

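The head is where I measured it. The projection geometry puts the real fingertips about 33 mm above the reported TCP: gap scale in the first wrist view gives ~130 mm below the camera instead of 176, and the closed tips are just over the head top. They closed in air, so I'll open, go about 31 mm lower and close again.

>>> {"name": "arm_command", "arguments": {"targets": [[[0,0,0.004,0,0,0,1],[0,0,0,0,0,0,1],[0,0,0,0,0,0,1],[0,0,0,0,0,0,1],[0,0,0,0,0,0,1]]], "force": 25}}

```text
time: 4.35
tool_pos: [502.8, -197.6, 117.7]
tcp_rot: [-180.0, -0.0, 72.3]
ft_force: [0.1, 0.1, 0.4]
finger_gap: 85.5
grip_force: 0.0
```

>>> {"name": "arm_command", "arguments": {"targets": [[[0,0,-0.012,0,0,0,1],[0,0,-0.012,0,0,0,1],[0,0,-0.011,0,0,0,1],[0,0,0,0,0,0,1],[0,0,0,0,0,0,-1],[0,0,0,0,0,0,-1],[0,0,0,0,0,0,-1],[0,0,0,0,0,0,-1],[0,0,0,0,0,0,-1]]], "force": 25}}

```text
time: 5.48
tool_pos: [503.0, -197.8, 83.1]
tcp_rot: [180.0, 0.0, 72.3]
ft_force: [0.5, -0.3, 0.8]
finger_gap: 28.9
grip_force: 27.1
```

>>> {"name": "arm_command", "arguments": {"targets": [[[0,0,0,0,0,-0.1,-1],[0,0,0,0,0,-0.15,-1],[0,0,0,0,0,-0.15,-1],[0,0,0,0,0,-0.15,-1],[0,0,0,0,0,-0.15,-1],[0,0,0,0,0,-0.15,-1],[0,0,0,0,0,-0.15,-1],[0,0,0,0,0,0,-1]]]}}

```text
time: 6.48
tool_pos: [501.3, -196.1, 81.8]
tcp_rot: [-179.8, 0.1, 14.9]
ft_force: [-4.8, 6.2, 2.4]
finger_gap: 28.9
grip_force: 27.2
```

Run:
```python
from h import *
from bench import status,viewer
np.set_printoptions(precision=1,suppress=True)
s=status.sense();print(s['tool_pos'],s['tcp_rot'],s['joint_pos'],s['wrist_torque'])
W=viewer.camera_model('wrist');print(W)
w=viewer.snapshot('wrist')[:,:,::-1]
cv2.imwrite("pics/w4.png",w)
cv2.imwrite("pics/p4.png",cv2.resize(w[80:320,160:480],(800,600),interpolation=cv2.INTER_CUBIC))
```

```text
[ 501.3 -196.1   81.8] [-179.8    0.1   14.9] [-26.9   3.2 102.2   0.1  74.8  48.2] [ 0.9  0.8 -0. ]
{'vertical_fov': 69.11262114632824, 'cx': 322.5144279824612, 'cy': 237.87889882616219, 'k1': -0.040919913215742364, 'xyz': array([ 582.4, -175.9,  258. ]), 'attitude': array([160.9,   0.1, -75.2])}
```

View pics/p4.png

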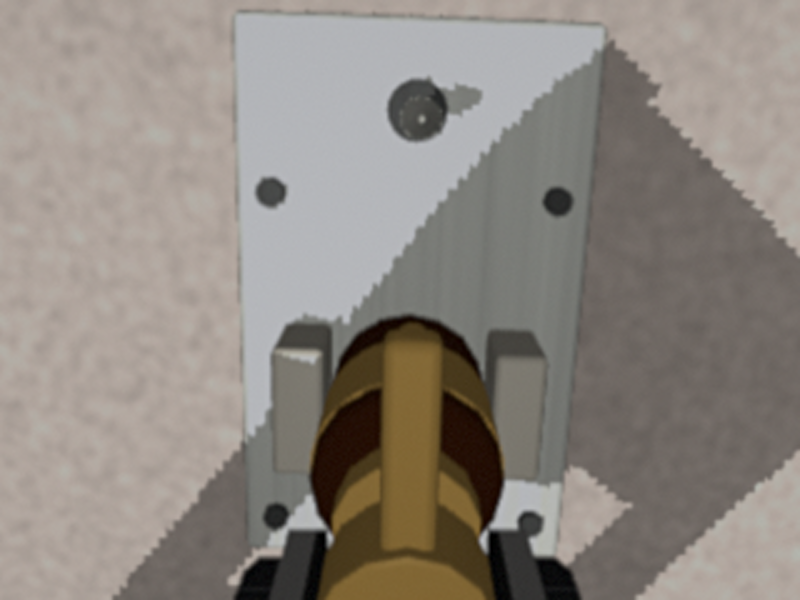

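Close wrist view (crop pixels, scale 2.5, origin (160,80)): post (417,110), spout tip (412,335) and root (410,545), plate holes (270,192), (557,201), (276,517), (530,524).

Run:
```python
from h import *
from bench import viewer
np.set_printoptions(precision=1,suppress=True)
W=viewer.camera_model('wrist')
f=lambda x,y:(x/2.5+160,y/2.5+80)
a=lambda v:np.degrees(np.arctan2(v[1],v[0]))
H=[plane(W,f(*q),10) for q in((270,192),(557,201),(530,524),(276,517))];print(np.array(H),a(H[0]-H[1])-90,a(H[3]-H[2])-90,a((H[0]+H[1]-H[2]-H[3])))
C=[plane(W,f(*q),10) for q in((236,12),(603,25))];print(a(C[0]-C[1])-90)
# spout edges at spout-top height
z=137
L=[plane(W,f(*q),z) for q in((387,345),(381,545))];Rr=[plane(W,f(*q),z) for q in((440,345),(438,545))]
print('spout',a(L[0]-L[1]),a(Rr[0]-Rr[1]),np.array(L),np.array(Rr))
p=np.array([503.8,-195.5,0])
for z in(112,10):
    q=plane(W,f(417,110),z);print('post',q,a(q-p),np.linalg.norm((q-p)[:2]))
t=(L[0]+Rr[0])/2;print('tip',t,a(t-p),np.linalg.norm((t-p)[:2]))
```

```text
[[ 547.4 -145.1   10. ]
 [ 565.8 -223.4   10. ]
 [ 467.4 -246.6   10. ]
 [ 448.9 -168.    10. ]] 13.190582020290407 13.24301921744609 13.195227518429656
13.061997709302588
spout 12.860310834071967 15.120333522011387 [[ 548.5 -181.7  137. ]
 [ 516.8 -188.9  137. ]] [[ 550.4 -189.1  137. ]
 [ 519.1 -197.5  137. ]]
post [ 580.5 -177.7  112. ] 13.0399556651956 78.71881745562469
post [ 579.2 -179.1   10. ] 12.275877869374106 77.12042495373186
tip [ 549.4 -185.4  137. ] 12.502102335980616 46.757134711260335
```

Spout (~13.5°) points at the post (13.1°) within about a degree. I'll release, lift and go to hover on the gauge axis.

>>> {"name": "arm_command", "arguments": {"targets": [[[0,0,0,0,0,0,0],[0,0,0,0,0,0,1],[0,0,0,0,0,0,1],[0,0,0,0,0,0,1],[0,0,0.02,0,0,0,1],[0,0,0.045,0,0,0,1],[0,0,0.055,0,0,0,1]]]}}

```text
time: 7.4
tool_pos: [501.9, -197.2, 202.8]
tcp_rot: [-179.9, 0.1, 15.0]
ft_force: [0.5, -0.5, 0.3]
finger_gap: 85.3
grip_force: 0.0
```

>>> {"name": "arm_command", "arguments": {"targets": [[[-0.006,0.04,0.011,0,0,-0.084,1],[-0.007,0.05,0,0,0,-0.084,1],[-0.007,0.05,0,0,0,-0.084,1],[-0.007,0.05,0,0,0,-0.084,1],[-0.007,0.05,0,-0.005,-0.07,0,1],[-0.007,0.05,0,-0.005,-0.07,0,1],[-0.008,0.05,0,-0.005,-0.07,0,1],[-0.008,0.05,0,-0.006,-0.07,0,1],[0,0.013,0,-0.006,-0.069,0,1],[0,0,0,0,0,0,1]]]}}

```text
time: 8.65
tool_pos: [444.7, 206.7, 213.5]
tcp_rot: [179.9, -20.1, -4.0]
ft_force: [0.7, -0.7, 0.3]
finger_gap: 85.3
grip_force: 0.0
```

Run:
```python
from h import *
from bench import status,viewer
import pickle
np.set_printoptions(precision=2,suppress=True)
s=status.sense();print(s['tool_pos'],s['tcp_rot'],s['joint_pos'],R.from_euler('xyz',s['tcp_rot'],degrees=True).as_matrix())
W=viewer.camera_model('wrist');print(W['xyz'],W['attitude'])
pickle.dump(W,open('w5.pkl','wb'))
w=viewer.snapshot('wrist')[:,:,::-1]
cv2.imwrite("pics/w5.png",w)
```

```text
[444.66 206.69 213.52] [179.93 -20.06  -4.01] [ 27.29 -29.35 118.37 -10.75  73.95 122.74] [[ 0.94 -0.07  0.34]
 [-0.07 -1.   -0.03]
 [ 0.34  0.   -0.94]]
[462.48 204.94 407.79] [-178.85   -0.17  -94.08]
```

View pics/w5.png

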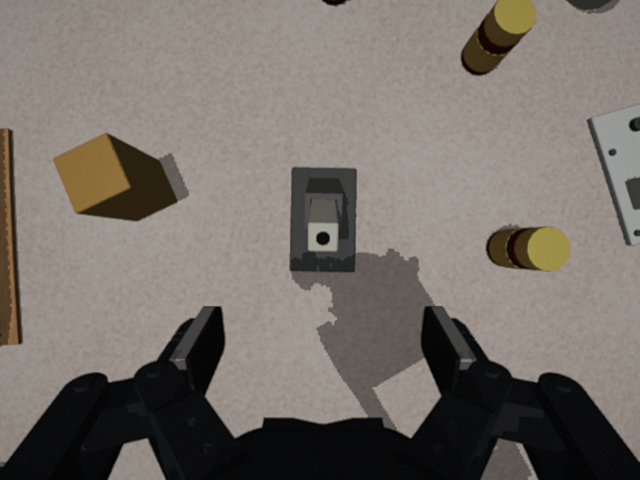

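The gauge end is at (322.5,238) with the dark centre dot, inside the holder plate (291–356, 168–271).

Run:
```python
from h import *
import pickle
from bench import viewer
np.set_printoptions(precision=1,suppress=True)
W=pickle.load(open('w5.pkl','rb'));T=viewer.camera_model('top');S=viewer.camera_model('scene')
im=cv2.imread('pics/w5.png');g=cv2.cvtColor(im,cv2.COLOR_BGR2GRAY)
m=(g[200:265,295:350]>150).astype(np.uint8)
c=max(cv2.findContours(m,0,2)[0],key=cv2.contourArea);r=cv2.minAreaRect(c);print('sq',np.array(r[0])+[295,200],r)
px=(322.7,238.2)
for z in(152,155,158):print(plane(W,px,z))
print(cross(ray(W,px),ray(T,(244,285.5))),cross(ray(W,px),ray(S,(415.2,181.8))))
h=[plane(W,q,10) for q in((292,168),(356,168),(355,271),(291,270))];print(np.array(h),np.mean(h,0))
d=(h[0]+h[1]-h[2]-h[3]);print(np.degrees(np.arctan2(d[1],d[0])))
```

```text
sq [322.5 236.5] ((27.5, 36.5), (25.0, 27.0), 90.0)
[467.3 203.7 152. ]
[467.2 203.7 155. ]
[467.2 203.7 158. ]
(array([466.6, 204. , 146.6]), np.float64(1.6562131525096022)) (array([467.1, 205.4, 159.2]), np.float64(3.2837445448366727))
[[552.9 232.5  10. ]
 [547.7 159.1  10. ]
 [430.  169.   10. ]
 [436.3 241.7  10. ]] [491.7 200.6  10. ]
-4.64590521616281
```

>>> {"name": "arm_command", "arguments": {"targets": [[[0.013,-0.001,-0.034,0,0,-0.008,1],[0.013,-0.001,-0.034,0,0,0,1],[0.013,-0.001,-0.034,0,0,0,1],[0.011,-0.002,-0.034,0,0,0,1],[0,0,0,0,0,0,1],[0,0,0,0,0,0,-1],[0,0,0,0,0,0,-1],[0,0,0,0,0,0,-1],[0,0,0,0,0,0,-1],[0,0,0,0,0,0,-1]]], "force": 40}}

```text
time: 9.95
tool_pos: [496.5, 201.4, 79.2]
tcp_rot: [-179.9, -20.2, -4.7]
ft_force: [-2.6, 4.5, 5.9]
finger_gap: 22.0
grip_force: 40.7
```

>>> {"name": "arm_command", "arguments": {"targets": [[[-0.0034,0.0003,0.0094,0,0,0,-1],[-0.0068,0.0005,0.0188,0,0,0,-1],[-0.0068,0.0005,0.0188,0,0,0,-1],[-0.0068,0.0005,0.0188,0,0,0,-1]]]}}

```text
time: 10.45
tool_pos: [471.3, 201.8, 143.5]
tcp_rot: [179.9, -20.0, -4.7]
ft_force: [0.5, 0.6, -1.4]
finger_gap: 21.8
grip_force: 41.0
```

>>> {"name": "arm_command", "arguments": {"targets": [[[-0.0068,0.0005,0.0188,0,0,0,-1],[-0.0085,0.0007,0.0235,0,0,0,-1],[0,0,0.04,0,0,0,-1],[0,0,0.04,0,0,0,-1],[0,0,0.02,0,0,0,-1]]]}}

```text
time: 11.08
tool_pos: [457.2, 203.4, 288.2]
tcp_rot: [180.0, -20.2, -4.7]
ft_force: [-0.7, 0.7, 0.5]
finger_gap: 21.6
grip_force: 41.0
```

>>> {"name": "arm_command", "arguments": {"targets": [[[0.005,-0.04,0,0.005,0.06,0,-1],[0.005,-0.045,0,0.006,0.07,0,-1],[0.005,-0.045,0,0.006,0.07,0,-1],[0.005,-0.045,0,0.006,0.075,0,-1],[0.005,-0.045,0,0.006,0.076,0,-1],[0.005,-0.045,0,0,0,0,-1],[0.005,-0.045,0,0,0,0,-1],[0.006,-0.045,-0.01,0,0,0,-1],[0.006,-0.044,-0.028,0,0,0,-1],[0,0,0,0,0,0,-1]]]}}

```text
time: 12.32
tool_pos: [501.4, -197.7, 243.0]
tcp_rot: [-179.9, 0.5, -4.9]
ft_force: [-0.7, 0.4, -1.4]
finger_gap: 21.5
grip_force: 41.1
```

Run:
```python
from h import *
from bench import status,viewer
import pickle
np.set_printoptions(precision=2,suppress=True)
s=status.sense();print(s['tool_pos'],s['tcp_rot'],s['joint_pos'],s['ft_force'])
W={n:viewer.camera_model(n) for n in('wrist','scene','top')}
pickle.dump((W,s),open('w6.pkl','wb'))
I={n:viewer.snapshot(n)[:,:,::-1] for n in W}
for n in I: cv2.imwrite(f"pics/{n}6.png",I[n])
c=lambda i,x,y,w,h,W_,H_:cv2.resize(i[y:y+h,x:x+w],(W_,H_),interpolation=cv2.INTER_CUBIC)
# wrist crop 240x360 origin(200,60)  x2/..; scene crop 133x200 origin(180,90)
cv2.imwrite('pics/p6.png',np.hstack([c(I['wrist'],210,120,240,360,400,600),c(I['scene'],180,70,120,180,400,600)]))
```

```text
[ 501.41 -197.68  243.05] [-179.94    0.55   -4.91] [-26.85  -2.27  90.62  -0.15  92.19  68.05] [-0.71  0.4  -1.36]
```

View pics/p6.png

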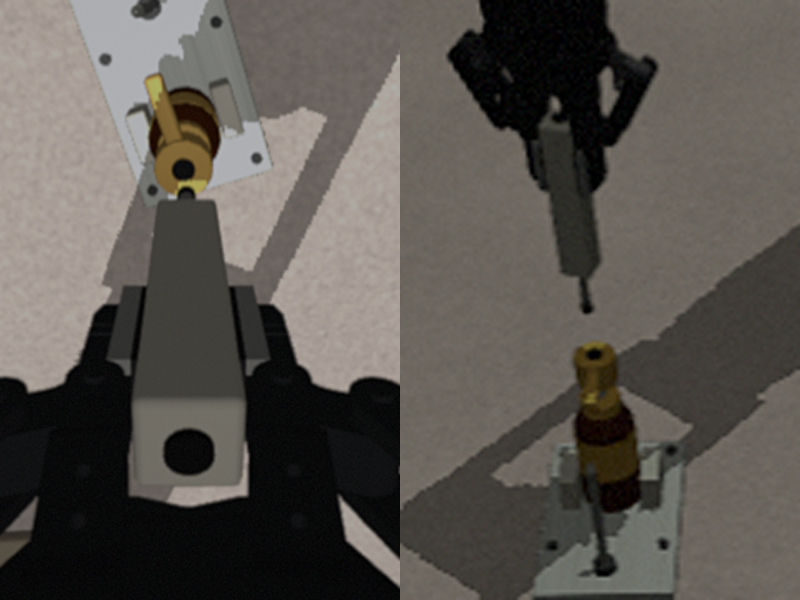

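Wrist pixels: gauge end (323.4,391.2), foot ~(321.6,234), spot (320.4,221.4). Scene pixels: end (227.4,105.1), foot (236.4,162.4), spot (238.2,176.2). The spout faces the post.

Run:
```python
from h import *
import pickle
np.set_printoptions(precision=1,suppress=True)
W,s=pickle.load(open('w6.pkl','rb'))
w,S=W['wrist'],W['scene']
w1=lambda x,y:ray(w,(x/1.6667+210,y/1.6667+120)); s1=lambda x,y:ray(S,((x-400)/3.3333+180,y/3.3333+70))
for n,a,b in(('end',(189,452),(558,117)),('foot',(186,193),(588,308)),('spot',(184,169),(594,354))):print(n,*cross(w1(*a),s1(*b)))
a=lambda x,y,z:plane(w,(x/1.6667+210,y/1.6667+120),z)
print('spot wrist',a(184,169,142))
for z in (165,175,185): print('foot wrist',z,a(186,193,z),'end',a(189,452,z+150))
# body edges at bottom end (35 above foot) front face
for z in (205,210,215): print('bodybottom front mid',z,a(187,201,z))
t=a(155,80,135);P=a(184,169,142);d=t-P;print(t,np.degrees(np.arctan2(d[1],d[0])),np.hypot(*d[:2]))
```

```text
end [ 499.  -198.4  327. ] 1.2231851627291106
foot [ 501.8 -196.5  178. ] 4.026145598927008
spot [ 501.4 -196.   138. ] 2.290722384451687
spot wrist [ 503.2 -197.1  142. ]
foot wrist 165 [ 498.5 -197.8  165. ] end [ 488.4 -197.8  315. ]
foot wrist 175 [ 502.  -198.1  175. ] end [ 497.9 -198.6  325. ]
foot wrist 185 [ 505.4 -198.4  185. ] end [ 507.3 -199.4  335. ]
bodybottom front mid 205 [ 509.  -199.1  205. ]
bodybottom front mid 210 [ 510.8 -199.3  210. ]
bodybottom front mid 215 [ 512.6 -199.4  215. ]
[ 547.2 -186.9  135. ] 13.116449147221982 45.127189743316706
```

>>> {"name": "arm_command", "arguments": {"targets": [[[0.0022,0.0012,-0.01,0,0,0,-1],[0,0,-0.012,0,0,0,-1],[0,0,-0.004,0,0,0,-1],[0,0,0,0,0,0,-1],[0,0,0,0,0,0,-1],[0,0,0,0,0,0,-1]]]}}

```text
time: 13.22
tool_pos: [506.2, -194.6, 222.4]
tcp_rot: [179.9, 0.1, -4.7]
ft_force: [-0.3, 0.2, -1.6]
finger_gap: 21.6
grip_force: 41.1
```

>>> {"name": "arm_command", "arguments": {"targets": [[[0,0,-0.003,0,0,0,-1],[0,0,0,0,0,0,-1],[0,0,0,0,0,0,-1]]]}}

```text
time: 13.6
tool_pos: [505.9, -194.5, 218.8]
tcp_rot: [180.0, 0.1, -4.7]
ft_force: [-0.1, -0.2, -1.3]
finger_gap: 21.6
grip_force: 41.1
```

>>> {"name": "arm_command", "arguments": {"targets": [[[-0.002,-0.0017,-0.003,0,0,0,-1],[0,0,0,0,0,0,-1],[0,0,0,0,0,0,-1],[0,0,0,0,0,0,-1]]]}}

```text
time: 14.1
tool_pos: [504.0, -196.2, 216.0]
tcp_rot: [179.9, 0.1, -4.7]
ft_force: [-0.7, -0.6, -1.4]
finger_gap: 21.5
grip_force: 41.1
```

Run:
```python
from h import *
from bench import status,viewer
import pickle
np.set_printoptions(precision=2,suppress=True)
s=status.sense();print(s['tool_pos'],s['tcp_rot'],s['ft_force'])
W={n:viewer.camera_model(n) for n in('wrist','scene','top')}
pickle.dump((W,s),open('w7.pkl','wb'))
I={n:viewer.snapshot(n)[:,:,::-1] for n in W}
for n in I: cv2.imwrite(f"pics/{n}7.png",I[n])
c=lambda i,x,y,w,h,W_,H_:cv2.resize(i[y:y+h,x:x+w],(W_,H_),interpolation=cv2.INTER_CUBIC)
cv2.imwrite('pics/p7.png',np.hstack([c(I['wrist'],270,150,100,150,400,600),c(I['scene'],205,100,80,120,400,600)]))
```

```text
[ 504.01 -196.17  215.97] [179.95   0.11  -4.69] [-0.7  -0.57 -1.36]
```

View pics/p7.png

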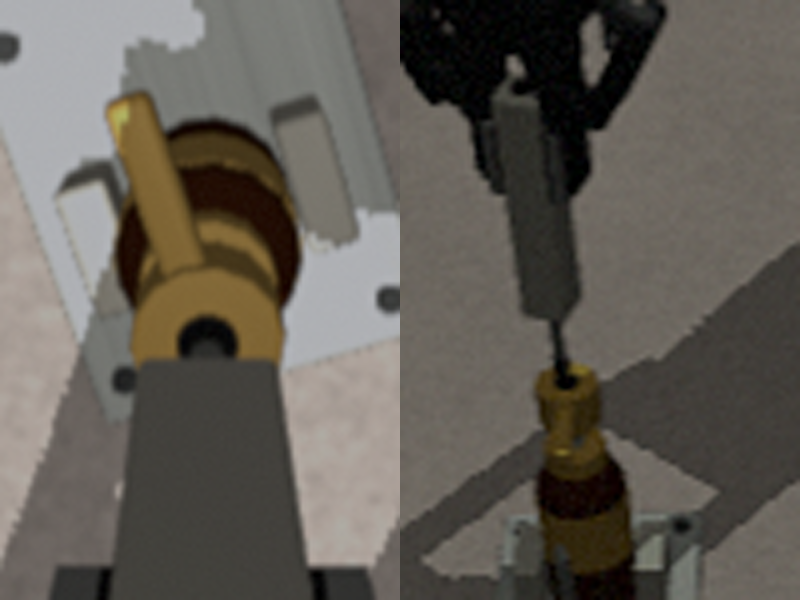

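The foot sits over the spot, laterally centred at crop x≈208 in the wrist view and on the spot in the scene view at (565,380). I'll press down gently in small steps.

>>> {"name": "arm_command", "arguments": {"targets": [[[-0.001,0,-0.002,0,0,0,-1],[0,0,-0.001,0,0,0,-1],[0,0,0,0,0,0,-1],[0,0,0,0,0,0,-1]]]}}

```text
time: 14.75
tool_pos: [503.0, -196.2, 212.9]
tcp_rot: [179.9, 0.1, -4.7]
ft_force: [-0.0, 0.4, -2.0]
finger_gap: 21.5
grip_force: 41.1
```

>>> {"name": "arm_command", "arguments": {"targets": [[[0,0,-0.001,0,0,0,-1],[0,0,-0.001,0,0,0,-1],[0,0,0,0,0,0,-1],[0,0,0,0,0,0,-1]]]}}

```text
time: 15.25
tool_pos: [502.9, -196.2, 210.9]
tcp_rot: [179.9, 0.1, -4.7]
ft_force: [-0.3, 0.3, -1.8]
finger_gap: 21.3
grip_force: 41.1
```

>>> {"name": "arm_command", "arguments": {"targets": [[[0,0,-0.001,0,0,0,-1],[0,0,-0.001,0,0,0,-1],[0,0,0,0,0,0,-1],[0,0,0,0,0,0,-1]]]}}

```text
time: 15.75
tool_pos: [502.9, -196.2, 208.9]
tcp_rot: [180.0, 0.1, -4.7]
ft_force: [-0.1, -0.4, -1.6]
finger_gap: 21.3
grip_force: 41.1
```

>>> {"name": "arm_command", "arguments": {"targets": [[[0,0,-0.001,0,0,0,-1],[0,0,-0.001,0,0,0,-1],[0,0,0,0,0,0,-1]]]}}

```text
time: 16.12
tool_pos: [502.9, -196.1, 206.7]
tcp_rot: [180.0, 0.1, -4.7]
ft_force: [-0.1, -0.8, -1.2]
finger_gap: 21.9
grip_force: 41.1
```

>>> {"name": "arm_command", "arguments": {"targets": [[[0,0,-0.001,0,0,0,-1],[0,0,0,0,0,0,-1],[0,0,0,0,0,0,-1]]]}}

```text
time: 16.5
tool_pos: [503.0, -196.2, 206.0]
tcp_rot: [179.9, 0.1, -4.7]
ft_force: [-0.4, -0.4, -0.4]
finger_gap: 21.5
grip_force: 41.2
```

>>> {"name": "arm_command", "arguments": {"targets": [[[0,0,-0.001,0,0,0,-1],[0,0,0,0,0,0,-1],[0,0,0,0,0,0,-1]]]}}

```text
time: 16.88
tool_pos: [503.0, -196.2, 204.9]
tcp_rot: [179.9, 0.1, -4.7]
ft_force: [-0.4, -0.0, -0.2]
finger_gap: 21.4
grip_force: 41.3
```

>>> {"name": "arm_command", "arguments": {"targets": [[[0,0,-0.001,0,0,0,-1],[0,0,0,0,0,0,-1],[0,0,0,0,0,0,-1]]]}}

```text
time: 17.25
tool_pos: [503.0, -196.2, 203.9]
tcp_rot: [179.9, 0.1, -4.7]
ft_force: [0.7, 0.8, 1.3]
finger_gap: 21.8
grip_force: 41.3
```

>>> {"name": "arm_command", "arguments": {"targets": [[[0,0,-0.001,0,0,0,-1],[0,0,0,0,0,0,-1],[0,0,0,0,0,0,-1]]]}}

```text
time: 17.62
tool_pos: [503.0, -196.2, 203.0]
tcp_rot: [179.9, 0.1, -4.7]
ft_force: [-0.9, -0.3, 1.7]
finger_gap: 21.6
grip_force: 41.4
```

>>> {"name": "arm_command", "arguments": {"targets": [[[0,0,-0.001,0,0,0,-1],[0,0,0,0,0,0,-1],[0,0,0,0,0,0,-1]]]}}

```text
time: 18.0
tool_pos: [503.0, -196.2, 202.0]
tcp_rot: [179.9, 0.1, -4.7]
ft_force: [0.2, 0.3, 1.7]
finger_gap: 22.0
grip_force: 41.4
```

>>> {"name": "arm_command", "arguments": {"targets": [[[0,0,-0.001,0,0,0,-1],[0,0,-0.001,0,0,0,-1],[0,0,0,0,0,0,-1],[0,0,0,0,0,0,-1]]]}}

```text
time: 18.5
tool_pos: [503.0, -196.2, 200.0]
tcp_rot: [179.9, 0.1, -4.7]
ft_force: [-1.0, -0.0, 2.7]
finger_gap: 21.6
grip_force: 41.6
```

Run:
```python
from h import *
from bench import status,viewer
np.set_printoptions(precision=2,suppress=True)
F=[]
for i in range(8):
    im=viewer.snapshot('wrist' if i%2 else 'scene')[:,:,::-1]; s=status.sense();F.append(s['ft_force'])
    cv2.imwrite(f'pics/n{i%2}.png',im)
print(np.mean(F,0),np.std(F,0),s['tool_pos'],s['tcp_rot'],s['time'])
# head top travel in scene and spout angle in wrist, vs 7
a=cv2.imread('pics/scene7.png');b=cv2.imread('pics/n0.png')
tm=a[181:192,230:242] if 0 else a[176:188,231:247]
r=cv2.matchTemplate(b[160:205,220:260],tm,cv2.TM_CCOEFF_NORMED);print('match',r.max(),np.array(cv2.minMaxLoc(r)[3])+[220,160])
S=viewer.camera_model('scene');
for d in(0,6,12):print(d,proj(S,[503.5,-196.5,142-d]))
W=viewer.camera_model('wrist');im=cv2.imread('pics/n1.png');hsv=cv2.cvtColor(im,cv2.COLOR_BGR2HSV)
for y in range(150,250,6):
    x=np.nonzero(cv2.inRange(hsv[y:y+1,270:370],(15,100,60),(35,255,255))[0])[0]; print(y,(x.min()+270,x.max()+270) if len(x) else None,end=' ')
```

```text
[ 0.18 -0.05  2.74] [0.45 0.61 0.32] [ 502.97 -196.19  199.93] [179.94   0.12  -4.69] 18.9
match 0.857096 [231 178]
0 [237.08 175.57]
6 [237.36 177.59]
12 [237.64 179.6 ]
150 None 156 None 162 None 168 None 174 (np.int64(302), np.int64(305)) 180 (np.int64(296), np.int64(308)) 186 (np.int64(298), np.int64(326)) 192 (np.int64(300), np.int64(337)) 198 (np.int64(302), np.int64(341)) 204 (np.int64(299), np.int64(343)) 210 (np.int64(306), np.int64(332)) 216 (np.int64(306), np.int64(337)) 222 (np.int64(304), np.int64(339)) 228 (np.int64(303), np.int64(339)) 234 (np.int64(303), np.int64(340)) 240 (np.int64(302), np.int64(340)) 246 None
```

>>> {"name": "arm_command", "arguments": {"targets": [[[0,0,-0.0005,0,0,0,-1],[0,0,0,0,0,0,-1],[0,0,0,0,0,0,-1]]]}}

```text
time: 19.27
tool_pos: [503.0, -196.2, 199.4]
tcp_rot: [179.9, 0.1, -4.7]
ft_force: [0.2, 0.4, 2.7]
finger_gap: 21.8
grip_force: 41.6
```

Run:
```python
from h import *
from bench import status,viewer
np.set_printoptions(precision=2,suppress=True)
F=[]
for i in range(8):
    im=viewer.snapshot('wrist'); s=status.sense();F.append(s['ft_force'])
print(np.mean(F,0),s['tool_pos'],s['time'],s['grip_force'])
W=viewer.camera_model('wrist');h=cv2.cvtColor(im,cv2.COLOR_RGB2HSV)
m=cv2.inRange(h,(15,100,60),(35,255,255));P=np.array([503.8,-196,0])
for z in(131,):
  for y in(176,180,184):
    x=np.nonzero(m[y,285:315])[0]+285;q=plane(W,((x.min()+x.max())/2,y),z)-P
    print(y,x.min(),x.max(),np.hypot(*q[:2]),np.degrees(np.arctan2(q[1],q[0])))
```

```text
[ 0.39 -0.34  3.13] [ 502.98 -196.17  199.42] 19.675 41.5899521112442
176 297 306 46.34437302137562 11.971419569113477
180 296 308 43.57004564278174 12.657948442789968
184 297 309 40.67422056442638 12.971747790392191
```

Net force is about 4.5 N, which puts the head half way down. The spout is at ~12.5–13° against the post's 13°. Handing in.

```bash
python3 -c "
from bench import job
print(job.hand_in())"
```

```text
the job is handed in; nothing more can be done
None
```

The job is handed in, with no verdict returned: the spout faces the index post to within about 1°, and the gripper holds the gauge upright on the spot at about 4.5 N, about half stroke (about 20 s of the 51 s used, bystanders not touched as far as I could tell).

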